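# Take the sprung filler cap off an oven-drive gear unit

### The arm

A 7-joint arm with a two-finger parallel gripper is mounted at the origin on the work surface. World frame = base frame: x ahead of the robot, y to its left, z up, the work surface at z = 0. Lengths are in m, angles in degrees, forces in N, time in s.
With the tool pointing down it reaches from about 0.425 to 0.875 m from the base axis. Payload 4.7 kg.
Tool frame: the origin (TCP) lies between the finger pads; the fingertips stand 19 mm ahead of it and the grasp point (between the pads) is the TCP; x points along the fingers, z is the direction in which the jaws open and shut, and the axes are right-handed (so a half turn about x gives the same grasp; the last joint's range is limited). The gripper opens to 87 mm and grips with 3 to 60 N. Pads are 19 mm wide; open, the fingers measure 117 mm over their backs; the gripper's body (75 mm by 190 mm) begins 51 mm behind the grasp point.
Start: joints at [76.61, 18.392, -4.016, 83.108, 1.295, 78.541, -3.26], TCP at [0.159, -0.63, 0.242] pointing down, gripper open.
Joint ranges: [-163.93, 163.93], [-17.29, 119.83], [-79.2, 71.16], [3.27, 140.29], [-89.18, 269.18], [5.43, 117.66], [-154.24, 154.24]. Speed limits (degrees/s): [147.25, 147.25, 180, 180, 180, 180, 180].

### API

Orientations are given as [roll, pitch, yaw] about the fixed x, y, z axes, in that order (R = Rz(yaw) Ry(pitch) Rx(roll)).
In Python, from cell import monitor, read_camera, camera_model, env, regions_of gives the robot as it stands. The module is installed in compiled form; this text tells all that it offers.
- The arm moves only by the tool step_arm, never from a script. Its argument "deltas" is a list of rows, each a list of 5 numbers: the gripper's target within -1 to 1 (fully open at 1, half-way at 0, shut at -1), then the shift along the tool's x, y, z in m, then the turn about the tool's x in degrees. A call has 1 to 12 rows; each row is the pose to reach, as a shift and turn from the pose commanded when the call began, along the tool's axes at that moment; what a row does not reach only later rows make up. A row lasts 1/8 s, in which the tool goes at most 62.5 mm and 10.7 degrees, less where a joint would pass 70% of its speed; a pose out of reach is approached as far as the arm can. A call with a gripper value outside its range is refused whole. The fingers move at their own pace and stop on an object; "newtons" is the grip in N (left out, the last holds). Time passes only in rows, so rows that repeat a pose let the fingers close. It gives the time, the measured TCP pose, the force and the opening at its end, in the units of the state.
- monitor.get_obs(): the state, without advancing time (a new reading comes with each control period).
- read_camera(name): name is "scene" or "top" or "wrist"; returns (picture, depth): 384x512x3 uint8, red, green, blue; 384x512 float32, m along the optical axis (not along the pixel's ray), 0 where there is no reading.
- camera_model(name): a dict with "fx", "fy", "cx", "cy" (pixels), "k1" (the pictures are not rectified: a ray, as slopes to the right and down, at radius r is drawn at 1 + k1 r^2 times it, then the intrinsics apply), "xyz" and "attitude" of the camera in the world. Camera axes: x right, y down, z forward; pixel columns grow to the right and rows downward; lengths in m; the calibration is good to about 2 mm. A picture is of the moment at which its call begins: read the wrist's pose just before it. camera_model takes no time and is no camera call; for the wrist camera it gives the pose at the moment of the call.
- env.sign_off(): hands the job in, once; it reports no verdict.
Trained networks look in the newest picture that a camera, given by its name, has taken for a name from the list of things; names that differ only in an ending like _2 or _b are one class to them, and where a whole thing is asked for, a point or a joint stands for the part that bears it (a point fixed in the world has none). Each returns a list of dicts, best first, with "p" (0 to 1); they miss things now and then, are a little off and sometimes report something else, mostly with a low value. They report only what shows in the picture. A call takes as long as a camera call. They do not tell look-alikes from the thing itself.
- regions_of(camera, thing): "pixels" (384x512 bool, what is visible of it) and "pixel" ([column, row] in pixels, amid what is visible of it).
The state is a dict: "time_s": time; "qpos": joint angles; "joint_velocities": joint speeds; "effort": joint torques, N m; "tool_pos": TCP position; "tool_rot": TCP orientation; "force": force on the tool from outside, world axes, zero at the start; "wrist_torque": the same for the moment, N m; "grip_width": finger opening in m.
Only numpy, scipy, OpenCV 4.12 (cv2) and the standard library are available. Lean on these libraries where they do the work, as an engineer would, in place of code of your own. Each camera call takes 0.05 s, during which the arm holds its last target. There are 200 camera calls.

### The job

Unscrew the red filler cap of the gear unit by turning it anticlockwise, letting it rise with its thread and never forcing it up or down, and keep hold of it as it frees, because a spring underneath throws it off. Then set it down gently, standing upright with its open end down, in the empty bay of the blue parts tray, and let go, leaving everything else where it is.

Things in the scene. Friction and masses are not known exactly. Their poses are not given: they have to be found in the camera images.
- cap: red filler cap; origin at the centre of its open lower rim, z up along its axis. 52 mm tall: the top 22 mm is a solid ribbed head 48 mm across (grip here), below it a hollow skirt 45 mm across, 30 mm deep inside. Coarse right-handed thread: unscrews anticlockwise seen from above, rising some way each turn; free after about one and a quarter turns; stays put if let go part-way
- neck (a point): centre of the foot of the steel filler neck, on the gear unit's flat top 100 mm above the table; z is the vertical axis of neck and cap. Neck 28 mm tall, thread outside; the cap starts with its rim 1 mm above this point. A brass spring pin in the neck pushes the cap up, 8 N when screwed down, 5 N as it frees; lift the freed cap 40 mm more to clear neck and pin
- gear: grey gear unit, fixed to the table, origin under its housing, straight below the neck. Housing 150 x 130 mm, 100 mm high; a blue motor 100 mm thick lies along its +x side from 65 to 275 mm, with a black terminal box reaching 125 mm high at x = 160
- tray: blue parts tray, fixed to the table, origin under its centre, 220 mm (its x) by 130 mm (its y), walls 4 mm thick and 18 mm high; a divider across the middle makes two bays. The bay on its -x side is empty, the one on +x holds a bearing and a seal
- bay (a point): centre of the floor of the tray's empty bay, 5 mm above the table; the bay is 104 mm (x) by 122 mm (y) inside; x and y as the tray's
- bearing: steel bearing ring, 52 mm across, 14 mm high, lying in the full bay; leave alone
- seal: black rubber ring, 42 mm across, 8 mm high, lying in the full bay; leave alone
- oil: grey oil bottle with yellow cap, 70 mm across, 160 mm tall, standing; leave alone
- wrench: steel wrench lying on the table; leave alone
- driver: screwdriver lying on the table; leave alone
- cup: aluminium cup, 84 mm across, 85 mm tall; leave alone
- weight: brass cylinder, 60 mm across, 45 mm tall; leave alone
Not all that is in view belongs to the job. There is more than one size of the cap; the one meant has the size given above.

How it is judged:
By the outcome, as a careful person would: the job done as asked, in the order asked, and still so for the second after the job is handed in, with the robot touching nothing.
It also fails if it takes over 72 s, if anything falls off the work surface, if the arm or the gripper's body presses on something with over 40 N, if the wrist force passes 120 N, or if a joint passes its speed limit or range.

## Working session

There is one attempt and no reset: what is moved stays moved. The work goes in short steps, Python scripts to look and compute and a tool call to move; the robot and the scene stay as the last step left them, time stands still between calls to the robot, and variables do not carry over. Pictures are saved under pics/ and viewed, about 8 in all and at most 12, crops included, and the job is handed in when it is done.

Besides the shell and the picture viewer there is one more tool, called by a JSON object that holds its "api" and its "payload", one argument or row to a line. step_arm: Moves the arm, as the interface text tells. Its arguments: {"type":"object","properties":{"deltas":{"type":"array"},"newtons":{"type":"number"}},"required":["deltas"]}

```bash
mkdir -p pics
cat > h.py <<'E'
import numpy as np, cv2
from scipy.spatial.transform import Rotation as R
from cell import monitor, read_camera, camera_model, env, regions_of
def world(m, d, mask=None):
    v,u=np.nonzero((d>0) if mask is None else (mask&(d>0)))
    K=np.array([[m['fx'],0,m['cx']],[0,m['fy'],m['cy']],[0,0,1]])
    n=cv2.undistortPoints(np.stack([u,v],1).astype(np.float64)[:,None],K,np.array([m['k1'],0,0,0.]))[:,0]
    z=d[v,u]; P=np.c_[n*z[:,None],z]
    return P@R.from_euler('xyz',m['attitude'],degrees=True).as_matrix().T+np.array(m['xyz']), u, v
def look(c):
    m=camera_model(c); p,d=read_camera(c); return m,p,d
E
cat > a.py <<'E'
from h import *
print(monitor.get_obs())
for c in ['scene','top']:
    m,p,d=look(c); print(c,m); cv2.imwrite(f'pics/{c}0.png',p[...,::-1])
    for t in ['cap','gear','tray','neck','bay','bearing']:
        try: rs=regions_of(c,t)
        except Exception as e: print(t,e); continue
        for r in rs[:4]:
            P,u,v=world(m,d,r['pixels'])
            if len(P): print(t,round(r['p'],2),np.round(r['pixel']),len(P),'med',np.round(np.median(P,0),3),'lo',np.round(np.percentile(P,3,0),3),'hi',np.round(np.percentile(P,97,0),3))
E
python3 a.py; python3 -c "
import cv2,numpy as np
cv2.imwrite('pics/both0.png',cv2.resize(np.vstack([cv2.imread('pics/scene0.png'),cv2.imread('pics/top0.png')]),None,fx=.78,fy=.78))"
```

```text
{'time_s': 0.0, 'qpos': array([76.61095864, 18.43938609, -4.01743059, 83.17484635,  1.29205588,
       78.53961354, -3.25918433]), 'joint_velocities': array([-0.09475433, -0.01946468,  0.00080874, -0.01688572, -0.02621047,
       -0.04185856,  0.04384302]), 'effort': array([-8.23513310e-04, -4.91282737e+01, -4.04027542e-01, -3.12526989e+01,
       -6.39628479e-02,  4.37894999e-02,  1.86627576e-04]), 'tool_pos': array([ 0.15927981, -0.6296541 ,  0.2404585 ]), 'tool_rot': array([-178.83737828,   89.89121765,  105.36344163]), 'force': array([-0.27043686, -0.49719042, -0.17304989]), 'wrist_torque': array([ 0.00405804, -0.0285716 ,  0.01630402]), 'grip_width': 0.08725432788995702}
scene {'fx': 406.9658847302109, 'fy': 406.9658847302109, 'cx': 256.31312771491963, 'cy': 187.5015356741586, 'k1': -0.023697177938703205, 'xyz': array([1.0027337 , 0.68184377, 0.84007834]), 'attitude': array([-131.0303312 ,    0.9126678 ,  139.14739711])}
cap 0.93 [209. 150.] 448 med [ 0.418 -0.243  0.056] lo [ 0.386 -0.281  0.004] hi [ 0.439 -0.229  0.073]
cap 0.88 [216. 195.] 506 med [ 0.536 -0.061  0.06 ] lo [
[... 1360 characters left out ...]
 169.] 310 med [ 0.52  -0.079  0.069] lo [ 0.495 -0.104  0.016] hi [ 0.551 -0.052  0.073]
cap 0.6 [330. 205.] 355 med [ 0.404 -0.259  0.069] lo [ 0.378 -0.291  0.008] hi [ 0.435 -0.233  0.073]
gear 0.78 [309. 138.] 3217 med [ 0.635 -0.198  0.1  ] lo [ 0.494 -0.303  0.011] hi [ 0.804 -0.12   0.126]
tray 0.7 [211. 174.] 2096 med [0.529 0.166 0.005] lo [ 0.432  0.104 -0.001] hi [0.644 0.233 0.02 ]
neck 0.6 [310. 140.] 3337 med [ 0.633 -0.199  0.1  ] lo [ 0.494 -0.304  0.01 ] hi [ 0.805 -0.117  0.126]
bay 0.75 [208. 178.] 2012 med [0.527 0.166 0.005] lo [ 0.433  0.104 -0.   ] hi [0.644 0.23  0.02 ]
bearing 0.42 [198. 160.] 142 med [0.585 0.192 0.018] lo [0.563 0.169 0.007] hi [0.609 0.214 0.024]
```

View pics/both0.png

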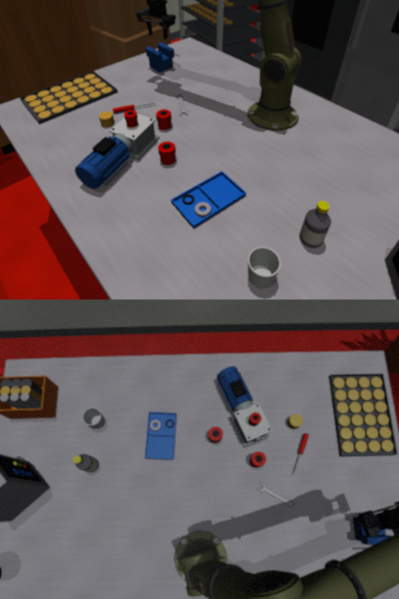

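Scene view: three red caps, at scene pixels (209,150) and (216,195) standing on the table (tops at z≈0.073) and at (167,150) on the gear unit (top at z≈0.155 = 100+1+52 mm). The last one fits. The tray is at (271,254), with the empty bay away from the rings. I'll confirm in a crop and measure the axes.

```bash
cat > b.py <<'E'
from h import *
from scipy.optimize import least_squares
for c in ['scene','top']:
    m,p,d=look(c); P,u,v=world(m,d); hsv=cv2.cvtColor(p,cv2.COLOR_RGB2HSV)[v,u]
    red=((hsv[:,0]<8)|(hsv[:,0]>172))&(hsv[:,1]>120)
    s=red&(abs(P[:,0]-.57)<.06)&(abs(P[:,1]+.235)<.06)
    t=s&(P[:,2]>.147)
    Q=P[t][:,:2].astype(np.float32); cc,r=cv2.minEnclosingCircle(Q)
    print(c,'cap top n',t.sum(),'z',np.round(np.percentile(P[t][:,2],[5,50,95]),4),'mean',Q.mean(0),'circ',cc,r)
    g=(abs(P[:,2]-.1)<.006)&(abs(P[:,0]-.57)<.13)&(abs(P[:,1]+.235)<.13)&(hsv[:,1]<70)
    print('housing',cv2.minAreaRect(P[g][:,:2].astype(np.float32)),g.sum())
    b=(hsv[:,0]>100)&(hsv[:,0]<125)&(hsv[:,1]>120)&(P[:,2]<.03)&(P[:,1]>.05)&(P[:,1]<.3)&(P[:,0]>.38)&(P[:,0]<.7)
    print('tray',cv2.minAreaRect(P[b][:,:2].astype(np.float32)),b.sum(),'walls',cv2.minAreaRect(P[b&(P[:,2]>.013)][:,:2].astype(np.float32)))
    if c=='scene': cv2.imwrite('pics/crop1.png',cv2.resize(p[100:270,70:310,::-1],None,fx=3,fy=3,interpolation=cv2.INTER_CUBIC))
E
python3 b.py
```

```text
scene cap top n 140 z [0.1482 0.1542 0.1564] mean [ 0.5697341  -0.23718338] circ (0.5676227807998657, -0.2386758029460907) 0.025935057550668716
housing ((0.5842380523681641, -0.23423916101455688), (0.18230040371418, 0.1238301619887352), 20.228527069091797) 994
tray ((0.5388191342353821, 0.16941794753074646), (0.13353215157985687, 0.22045591473579407), 85.86198425292969) 3160 walls ((0.5388191342353821, 0.16941794753074646), (0.13353215157985687, 0.22045591473579407), 85.86198425292969)
top cap top n 142 z [0.1494 0.1536 0.1573] mean [ 0.5646076  -0.24127558] circ (0.5654655694961548, -0.24179424345493317) 0.023436114192008972
housing ((0.5789148807525635, -0.23854374885559082), (0.16639022529125214, 0.12135186791419983), 21.621427536010742) 1298
tray ((0.5373337268829346, 0.1669873297214508), (0.1263124942779541, 0.2187298983335495), 85.80823516845703) 1871 walls ((0.5367801785469055, 0.16702789068222046), (0.1263124942779541, 0.21761983633041382), 85.80823516845703)
```

View pics/crop1.png

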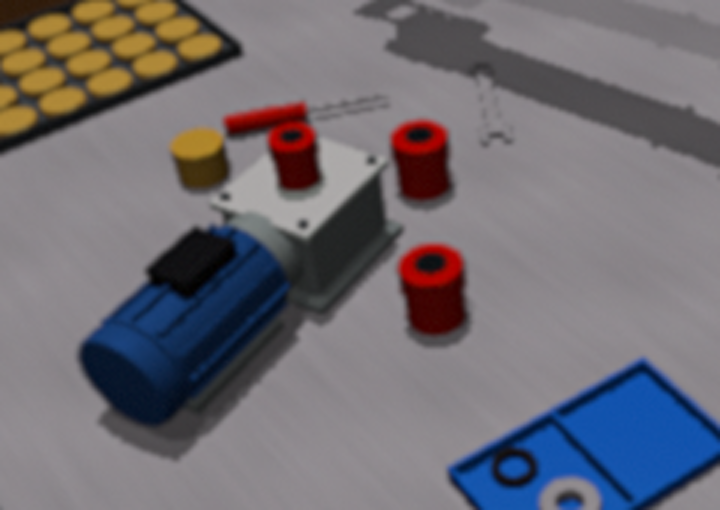

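The crop shows the cap on the gear unit at crop (293,155), smaller than the two loose ones at (420,160) and (433,290). It is the one meant, with its axis near (0.567, -0.240). The bay centre is about (0.484, 0.172). Next I'll work out the approach.

```bash
cat >> h.py <<'E'
def to(x,y,z):
    o=monitor.get_obs(); M=R.from_euler('xyz',o['tool_rot'],degrees=True).as_matrix()
    print('t',o['time_s'],'pos',np.round(o['tool_pos'],4),'q',np.round(o['qpos'],1),'F',np.round(o['force'],2),'T',np.round(o['wrist_torque'],2),'w',round(o['grip_width'],4))
    print('tool axes rows x,y,z\n',np.round(M.T,3),'\ndelta',np.round(M.T@(np.array([x,y,z])-o['tool_pos']),4))
E
python3 -c "
from h import *
to(.567,-.24,.26)"
```

```text
t 0.8 pos [ 0.1594 -0.6302  0.2416] q [76.6 18.4 -4.  83.1  1.3 78.5 -3.3] F [-0.71  0.15 -0.2 ] T [ 0.08 -0.    0.04] w 0.0869
tool axes rows x,y,z
 [[ 0.    -0.    -1.   ]
 [ 0.969  0.245 -0.   ]
 [ 0.245 -0.969  0.   ]] 
delta [-0.0184  0.4908 -0.2783]
```

{"api": "step_arm", "payload": {
  "deltas": [
    [1, -0.018, 0.05, -0.028, 0],
    [1, -0.018, 0.1, -0.057, 0],
    [1, -0.018, 0.15, -0.085, 0],
    [1, -0.018, 0.2, -0.113, 0],
    [1, -0.018, 0.25, -0.142, 0],
    [1, -0.018, 0.3, -0.17, 0],
    [1, -0.018, 0.35, -0.198, 0],
    [1, -0.018, 0.4, -0.227, 0],
    [1, -0.018, 0.45, -0.255, 0],
    [1, -0.018, 0.491, -0.278, 0],
    [1, -0.018, 0.491, -0.278, 0],
    [1, -0.018, 0.491, -0.278, 0]
  ]
}}

```text
time_s: 2.3
tool_pos: [0.5668, -0.2409, 0.2594]
tool_rot: [-58.7, 89.9, -134.5]
force: [-0.2, 0.6, -0.0]
grip_width: 0.0871
```

```bash
cat > c.py <<'E'
from h import *
to(.567,-.24,.142)
m,p,d=look('wrist'); print(m['xyz'],m['attitude']); cv2.imwrite('pics/w1.png',p[...,::-1])
P,u,v=world(m,d); hsv=cv2.cvtColor(p,cv2.COLOR_RGB2HSV)[v,u]
red=((hsv[:,0]<8)|(hsv[:,0]>172))&(hsv[:,1]>120)
s=red&(abs(P[:,0]-.57)<.06)&(abs(P[:,1]+.235)<.06)
t=s&(P[:,2]>.149)
Q=P[t][:,:2].astype(np.float32); print(t.sum(),np.percentile(P[t][:,2],[5,50,95]),Q.mean(0),cv2.minEnclosingCircle(Q),cv2.minAreaRect(Q), cv2.fitEllipse(cv2.convexHull(Q)))
E
python3 c.py
```

```text
t 2.3 pos [ 0.5668 -0.2409  0.2594] q [ 40.7  15.4 -24.6  86.1   6.5  79.9 -60.1] F [-0.23  0.56 -0.02] T [-0.04  0.02  0.01] w 0.0871
tool axes rows x,y,z
 [[-0.001 -0.001 -1.   ]
 [ 0.97   0.245 -0.001]
 [ 0.245 -0.97   0.001]] 
delta [ 0.1174  0.0005 -0.0009]
[ 0.6499149  -0.22040339  0.4013719 ] [ 1.62044586e+02 -7.92578864e-02 -7.57861798e+01]
2155 [0.15088259 0.15223457 0.32147909] [ 0.5735989  -0.24375416] ((0.5937795639038086, -0.23830395936965942), 0.061741769313812256) ((0.5755035877227783, -0.24321052432060242), (0.061673473566770554, 0.12118572741746902), 14.684642791748047) ((0.5878973603248596, -0.2363450676202774), (0.08806745707988739, 0.12039186805486679), 19.69376564025879)
```

View pics/w1.png

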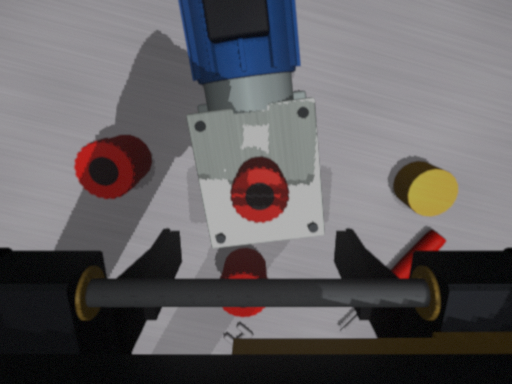

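The wrist view shows the cap on the housing at (260,190), between the fingers' lines. I'll refine its centre with a height limit, and pre-turn clockwise so there is room for a long anticlockwise stroke.

{"api": "step_arm", "payload": {
  "deltas": [
    [1, 0, 0, 0, 10],
    [1, 0, 0, 0, 20],
    [1, 0, 0, 0, 30],
    [1, 0, 0, 0, 40],
    [1, 0, 0, 0, 50],
    [1, 0, 0, 0, 60],
    [1, 0, 0, 0, 70],
    [1, 0, 0, 0, 80],
    [1, 0, 0, 0, 84],
    [1, 0, 0, 0, 84]
  ]
}}

```text
time_s: 3.6
tool_pos: [0.5662, -0.242, 0.2597]
tool_rot: [57.5, 89.9, -102.4]
force: [-0.7, -0.7, -0.2]
grip_width: 0.087
```

```bash
sed -i 's/(P\[:,2\]>.149)/(P[:,2]>.147)\&(P[:,2]<.158)/; s/w1.png/w2.png/' c.py; python3 c.py
```

```text
t 3.6 pos [ 0.5662 -0.242   0.2597] q [  33.1   14.4  -15.    86.4    3.8   79.6 -142.1] F [-0.68 -0.72 -0.15] T [ 0.17 -0.02 -0.03] w 0.087
tool axes rows x,y,z
 [[-0.    -0.001 -1.   ]
 [ 0.343 -0.939  0.001]
 [-0.939 -0.343  0.   ]] 
delta [ 0.1177 -0.0017 -0.0015]
[ 0.5960103  -0.32212786  0.40188515] [ 1.62212355e+02 -5.52598340e-02 -1.59890172e+02]
1963 [0.15050063 0.15201421 0.15314657] [ 0.5688766 -0.2449801] ((0.5680626034736633, -0.24310001730918884), 0.024887848645448685) ((0.5681845545768738, -0.24343591928482056), (0.04646328091621399, 0.04859218746423721), 19.566558837890625) ((0.568202793598175, -0.24333035945892334), (0.04734112322330475, 0.04955250024795532), 24.248472213745117)
```

{"api": "step_arm", "payload": {
  "deltas": [
    [1, 0.04, 0.001, -0.0015, 0],
    [1, 0.08, 0.001, -0.0015, 0],
    [1, 0.105, 0.001, -0.0015, 0],
    [1, 0.118, 0.001, -0.0015, 0],
    [1, 0.118, 0.001, -0.0015, 0],
    [-1, 0.118, 0.001, -0.0015, 0],
    [-1, 0.118, 0.001, -0.0015, 0],
    [-1, 0.118, 0.001, -0.0015, 0],
    [-1, 0.118, 0.001, -0.0015, 0],
    [-1, 0.118, 0.001, -0.0015, 0]
  ],
  "newtons": 25
}}

```text
time_s: 4.9
tool_pos: [0.5679, -0.2413, 0.1417]
tool_rot: [-2.5, 89.9, -162.4]
force: [-4.4, -0.2, 2.8]
grip_width: 0.0475
```

```bash
python3 -c "
from h import *
to(.5675,-.242,.142)"
```

```text
t 4.9 pos [ 0.5679 -0.2413  0.1417] q [  32.7   18.9  -14.8   94.6    5.3   67.2 -143.2] F [-4.38 -0.17  2.82] T [-0.08  0.95  0.01] w 0.0475
tool axes rows x,y,z
 [[-0.002 -0.001 -1.   ]
 [ 0.345 -0.939 -0.   ]
 [-0.939 -0.345  0.002]] 
delta [-0.0003  0.0005  0.0006]
```

{"api": "step_arm", "payload": {
  "deltas": [
    [-1, 0, 0, 0.0006, 0],
    [-1, -0.0002, 0, 0.0006, -10],
    [-1, -0.0004, 0, 0.0006, -20],
    [-1, -0.0006, 0, 0.0006, -30],
    [-1, -0.0008, 0, 0.0006, -40],
    [-1, -0.0008, 0, 0.0006, -40]
  ]
}}

```text
time_s: 5.65
tool_pos: [0.5679, -0.2415, 0.1432]
tool_rot: [-7.1, 89.9, -126.9]
force: [-4.2, -0.1, 5.8]
grip_width: 0.0472
```

```bash
python3 -c "
from h import *
to(.5675,-.242,.142)"
```

```text
t 5.65 pos [ 0.5679 -0.2415  0.1432] q [  37.5   19.4  -20.6   94.4    7.4   67.5 -104.6] F [-4.22 -0.05  5.82] T [-0.08  0.97  0.08] w 0.0472
tool axes rows x,y,z
 [[-0.001 -0.001 -1.   ]
 [ 0.868 -0.496 -0.   ]
 [-0.496 -0.868  0.001]] 
delta [ 0.0012 -0.0001  0.0006]
```

{"api": "step_arm", "payload": {
  "deltas": [
    [-1, -0.0006, -0.0009, 0.0005, 0],
    [-1, -0.0006, -0.0009, 0.0005, 0],
    [-1, -0.0009, -0.0009, 0.0005, -10],
    [-1, -0.0012, -0.0009, 0.0005, -20],
    [-1, -0.0015, -0.0009, 0.0005, -30],
    [-1, -0.0018, -0.0009, 0.0005, -40],
    [-1, -0.0018, -0.0009, 0.0005, -40]
  ]
}}

```text
time_s: 6.52
tool_pos: [0.5675, -0.2416, 0.1448]
tool_rot: [16.1, 89.9, -63.7]
force: [-2.5, -1.4, 4.4]
grip_width: 0.0469
```

```bash
python3 -c "
from h import *
to(.5675,-.242,.142)"
```

```text
t 6.525 pos [ 0.5675 -0.2416  0.1448] q [ 42.3  20.1 -26.6  94.3   9.6  67.9 -66.2] F [-2.46 -1.41  4.44] T [-0.39  0.56  0.08] w 0.0469
tool axes rows x,y,z
 [[ 0.    -0.001 -1.   ]
 [ 0.984  0.178  0.   ]
 [ 0.178 -0.984  0.001]] 
delta [ 0.0028 -0.0001  0.0004]
```

{"api": "step_arm", "payload": {
  "deltas": [
    [-1, -0.0009, -0.0005, 0.0002, -10],
    [-1, -0.0013, -0.0005, 0.0002, -20],
    [-1, -0.0017, -0.0005, 0.0002, -30],
    [-1, -0.0021, -0.0005, 0.0002, -40],
    [-1, -0.0025, -0.0005, 0.0002, -50],
    [-1, -0.0029, -0.0005, 0.0002, -60],
    [-1, -0.0033, -0.0005, 0.0002, -70],
    [-1, -0.0037, -0.0005, 0.0002, -80],
    [-1, -0.0037, -0.0005, 0.0002, -80]
  ]
}}

```text
time_s: 7.65
tool_pos: [0.5674, -0.2418, 0.1482]
tool_rot: [-28.5, 89.9, -28.5]
force: [-1.6, -2.8, 3.0]
grip_width: 0.0474
```

```bash
python3 -c "
from h import *
to(.5675,-.242,.142)"
```

```text
t 7.65 pos [ 0.5674 -0.2418  0.1482] q [ 52.3  22.4 -39.3  93.7  15.   69.2   9.8] F [-1.59 -2.82  3.01] T [-0.51 -0.04  0.03] w 0.0474
tool axes rows x,y,z
 [[ 0.001 -0.001 -1.   ]
 [-0.001  1.    -0.001]
 [ 1.     0.001  0.001]] 
delta [ 0.0062 -0.0002  0.0001]
```

{"api": "step_arm", "payload": {
  "deltas": [
    [-1, -0.0006, -0.0005, -0.0003, -10],
    [-1, -0.001, -0.0005, -0.0003, -20],
    [-1, -0.0014, -0.0005, -0.0003, -30],
    [-1, -0.0018, -0.0005, -0.0003, -40],
    [-1, -0.0022, -0.0005, -0.0003, -50],
    [-1, -0.0027, -0.0005, -0.0003, -60],
    [-1, -0.0031, -0.0005, -0.0003, -70],
    [-1, -0.0035, -0.0005, -0.0003, -80],
    [-1, -0.0039, -0.0005, -0.0003, -90],
    [-1, -0.0043, -0.0005, -0.0003, -100],
    [-1, -0.0043, -0.0005, -0.0003, -100]
  ]
}}

```text
time_s: 9.02
tool_pos: [0.5674, -0.2417, 0.1524]
tool_rot: [-93.7, 89.9, 6.3]
force: [0.2, -2.0, 2.0]
grip_width: 0.0469
```

```bash
python3 -c "
from h import *
to(.5675,-.242,.142)"
```

```text
t 9.025 pos [ 0.5674 -0.2417  0.1524] q [ 65.   28.4 -57.7  93.1  25.   72.4 102.7] F [ 0.23 -1.97  1.98] T [-0.37 -0.38  0.03] w 0.0469
tool axes rows x,y,z
 [[ 0.002  0.    -1.   ]
 [-0.985 -0.173 -0.002]
 [-0.173  0.985 -0.   ]] 
delta [ 0.0104 -0.0001 -0.0003]
```

{"api": "step_arm", "payload": {
  "deltas": [
    [1, 0, 0, 0, 0],
    [1, 0, 0, 0, 0],
    [1, 0, 0, 0, 10],
    [1, 0, 0, 0, 20],
    [1, 0, 0, 0, 30],
    [1, 0, 0, 0, 40],
    [1, 0, 0, 0, 50],
    [1, 0, 0, 0, 60],
    [1, 0, 0, 0, 70],
    [1, 0, 0, 0, 80],
    [1, 0, 0, 0, 90],
    [1, 0, 0, 0, 100]
  ]
}}

```text
time_s: 10.52
tool_pos: [0.5663, -0.2408, 0.1517]
tool_rot: [135.8, 89.9, 135.6]
force: [0.5, -1.9, -0.1]
grip_width: 0.087
```

{"api": "step_arm", "payload": {
  "deltas": [
    [1, 0, 0, 0, 10],
    [1, 0, 0, 0, 20],
    [1, 0, 0, 0, 30],
    [1, 0, 0, 0, 40],
    [1, 0, 0, 0, 50],
    [1, 0, 0, 0, 60],
    [1, 0, 0, 0, 70],
    [1, 0, 0, 0, 80],
    [1, 0, 0, 0, 90],
    [1, 0, 0, 0, 100],
    [1, 0, 0, 0, 110],
    [1, 0, 0, 0, 110]
  ]
}}

```text
time_s: 12.02
tool_pos: [0.5664, -0.2409, 0.1518]
tool_rot: [-102.8, 89.9, 147.5]
force: [0.2, 0.7, 0.5]
grip_width: 0.087
```

```bash
cat > e.py <<'E'
from h import *
to(.5675,-.242,.1525)
m,p,d=look('wrist')
P,u,v=world(m,d); hsv=cv2.cvtColor(p,cv2.COLOR_RGB2HSV)[v,u]
red=((hsv[:,0]<8)|(hsv[:,0]>172))&(hsv[:,1]>120)
t=red&(np.hypot(P[:,0]-.5675,P[:,1]+.242)<.03)&(P[:,2]>.145)&(P[:,2]<.18)
print(t.sum(),np.percentile(P[t][:,2],[5,50,95]),P[t].mean(0))
E
python3 e.py
```

```text
t 12.025 pos [ 0.5664 -0.2409  0.1518] q [ 38.6  19.  -21.9  94.1   7.5  68.4 -94.7] F [0.22 0.74 0.53] T [0.04 0.   0.03] w 0.087
tool axes rows x,y,z
 [[-0.001  0.    -1.   ]
 [ 0.941 -0.338 -0.001]
 [-0.338 -0.941 -0.   ]] 
delta [-0.0007  0.0014  0.0007]
4779 [0.14927056 0.16271486 0.16386982] [ 0.57819882 -0.24642137  0.16078649]
```

The cap top is now at z ≈ 0.164, matching the 10.7 mm rise over 260°. I'll regrip, centred, and go on.

{"api": "step_arm", "payload": {
  "deltas": [
    [1, -0.0008, 0.0013, 0.0007, 0],
    [-1, -0.0008, 0.0013, 0.0007, 0],
    [-1, -0.0008, 0.0013, 0.0007, 0],
    [-1, -0.0008, 0.0013, 0.0007, 0],
    [-1, -0.0008, 0.0013, 0.0007, 0],
    [-1, -0.0008, 0.0013, 0.0007, 0],
    [-1, -0.0012, 0.0013, 0.0007, -10],
    [-1, -0.0016, 0.0013, 0.0007, -20],
    [-1, -0.002, 0.0013, 0.0007, -30],
    [-1, -0.0024, 0.0013, 0.0007, -40],
    [-1, -0.0029, 0.0013, 0.0007, -50],
    [-1, -0.0029, 0.0013, 0.0007, -50]
  ],
  "newtons": 30
}}

```text
time_s: 13.58
tool_pos: [0.5681, -0.2426, 0.1551]
tool_rot: [70.3, 89.9, 10.4]
force: [2.3, 0.2, -0.9]
grip_width: 0.0471
```

```bash
python3 -c "
from h import *
to(.5675,-.242,.142)"
```

```text
t 13.575 pos [ 0.5681 -0.2426  0.1551] q [ 44.6  20.1 -29.3  93.4  10.3  69.1 -46.8] F [ 2.28  0.2  -0.88] T [-0.07 -0.43  0.09] w 0.0471
tool axes rows x,y,z
 [[ 0.001  0.    -1.   ]
 [ 0.865  0.502  0.001]
 [ 0.502 -0.865  0.   ]] 
delta [ 0.0131 -0.0002 -0.0008]
```

{"api": "step_arm", "payload": {
  "deltas": [
    [-1, -0.0003, 0.0003, 0.0002, -10],
    [-1, -0.0006, 0.0003, 0.0002, -20],
    [-1, -0.001, 0.0003, 0.0002, -30],
    [-1, -0.0014, 0.0003, 0.0002, -40],
    [-1, -0.0018, 0.0003, 0.0002, -50],
    [-1, -0.0022, 0.0003, 0.0002, -60],
    [-1, -0.0026, 0.0003, 0.0002, -70],
    [-1, -0.003, 0.0003, 0.0002, -80],
    [-1, -0.0034, 0.0003, 0.0002, -90],
    [-1, -0.0034, 0.0003, 0.0002, -90]
  ]
}}

```text
time_s: 14.82
tool_pos: [0.5681, -0.242, 0.1587]
tool_rot: [58.4, 89.9, 88.4]
force: [0.2, 2.4, 2.0]
grip_width: 0.047
```

```bash
python3 -c "
from h import *
to(.5675,-.242,.142)"
```

```text
t 14.825 pos [ 0.5681 -0.242   0.1587] q [ 55.6  23.2 -43.9  92.8  16.8  70.9  38.4] F [0.15 2.43 2.01] T [ 0.42 -0.12  0.02] w 0.047
tool axes rows x,y,z
 [[ 0.     0.001 -1.   ]
 [-0.5    0.866  0.001]
 [ 0.866  0.5    0.   ]] 
delta [ 0.0167  0.0003 -0.0005]
```

{"api": "step_arm", "payload": {
  "deltas": [
    [-1, -0.0006, 0.0002, 0.0001, -10],
    [-1, -0.001, 0.0002, 0.0001, -20],
    [-1, -0.0014, 0.0002, 0.0001, -30],
    [-1, -0.0018, 0.0002, 0.0001, -40],
    [-1, -0.0022, 0.0002, 0.0001, -50],
    [-1, -0.0022, 0.0002, 0.0001, -50]
  ],
  "newtons": 40
}}

```text
time_s: 15.58
tool_pos: [0.5678, -0.2424, 0.1609]
tool_rot: [73.0, 90.0, 152.9]
force: [-0.2, 2.1, 2.7]
grip_width: 0.0474
```

```bash
python3 -c "
from h import *
to(.5675,-.242,.142)"
```

```text
t 15.575 pos [ 0.5678 -0.2424  0.1609] q [ 62.   26.1 -53.1  92.4  21.7  72.4  84.9] F [-0.25  2.12  2.67] T [ 0.44  0.14 -0.02] w 0.0474
tool axes rows x,y,z
 [[-0.     0.    -1.   ]
 [-0.984  0.176  0.   ]
 [ 0.176  0.984  0.   ]] 
delta [0.0189 0.0004 0.0003]
```

{"api": "step_arm", "payload": {
  "deltas": [
    [-1, -0.0004, 0.0001, 0.0002, -10],
    [-1, -0.0008, 0.0001, 0.0002, -20],
    [-1, -0.0012, 0.0001, 0.0002, -30],
    [-1, -0.0016, 0.0001, 0.0002, -40],
    [-1, -0.0016, 0.0001, 0.0002, -40],
    [-1, -0.0016, 0.0001, 0.0002, -40]
  ]
}}

```text
time_s: 16.32
tool_pos: [0.5679, -0.2427, 0.1624]
tool_rot: [139.2, 90.0, -101.0]
force: [-1.1, 0.5, 3.2]
grip_width: 0.0472
```

```bash
python3 -c "
from h import *
to(.5675,-.242,.142)"
```

```text
t 16.325 pos [ 0.5679 -0.2427  0.1624] q [ 66.8  29.5 -60.8  92.2  26.6  74.1 121.6] F [-1.12  0.5   3.24] T [0.2  0.1  0.05] w 0.0472
tool axes rows x,y,z
 [[-0.    -0.001 -1.   ]
 [-0.867 -0.498  0.   ]
 [-0.498  0.867 -0.001]] 
delta [ 0.0204 -0.      0.0008]
```

{"api": "step_arm", "payload": {
  "deltas": [
    [-1, -0.0005, 0, 0, 0],
    [-1, -0.001, 0, 0, 0],
    [-1, -0.001, 0, 0, 0]
  ]
}}

```text
time_s: 16.7
tool_pos: [0.5678, -0.2426, 0.1633]
tool_rot: [142.8, 90.0, -97.0]
force: [-1.1, -0.7, 2.3]
grip_width: 0.0469
```

Raising it 1 mm moved it freely and the force stayed upward (spring), so the cap is free. I'll lift gently.

{"api": "step_arm", "payload": {
  "deltas": [
    [-1, -0.002, 0, 0, 0],
    [-1, -0.004, 0, 0, 0],
    [-1, -0.006, 0, 0, 0],
    [-1, -0.006, 0, 0, 0]
  ]
}}

```text
time_s: 17.2
tool_pos: [0.5679, -0.2426, 0.1694]
tool_rot: [166.3, 90.0, -73.5]
force: [-0.6, -2.2, 2.3]
grip_width: 0.0469
```

```bash
python3 -c "
from h import *
to(.5675,-.242,.22)"
```

```text
t 17.2 pos [ 0.5679 -0.2426  0.1694] q [ 67.   29.2 -61.1  91.8  26.3  74.8 122.1] F [-0.56 -2.18  2.29] T [-0.2   0.   -0.01] w 0.0469
tool axes rows x,y,z
 [[ 0.    -0.001 -1.   ]
 [-0.864 -0.503  0.   ]
 [-0.503  0.864 -0.001]] 
delta [-0.0506  0.0001  0.0007]
```

{"api": "step_arm", "payload": {
  "deltas": [
    [-1, -0.015, 0, 0, 0],
    [-1, -0.035, 0, 0, 0],
    [-1, -0.055, 0, 0, 0],
    [-1, -0.075, 0, 0, 0],
    [-1, -0.08, 0, 0, 10],
    [-1, -0.08, 0, 0, 20],
    [-1, -0.08, 0, 0, 30],
    [-1, -0.08, 0, 0, 40],
    [-1, -0.08, 0, 0, 50],
    [-1, -0.08, 0, 0, 60],
    [-1, -0.08, 0, 0, 70],
    [-1, -0.08, 0, 0, 70]
  ]
}}

```text
time_s: 18.7
tool_pos: [0.5682, -0.2421, 0.2503]
tool_rot: [-93.7, 89.9, -43.4]
force: [0.2, 0.9, -1.0]
grip_width: 0.047
```

```bash
python3 -c "
from h import *
to(.484,.172,.25)"
```

```text
t 18.7 pos [ 0.5682 -0.2421  0.2503] q [ 59.8  20.9 -50.   86.   16.1  80.6  59.4] F [ 0.15  0.92 -0.98] T [ 0.03 -0.17  0.03] w 0.047
tool axes rows x,y,z
 [[ 0.001 -0.001 -1.   ]
 [-0.77   0.638 -0.001]
 [ 0.638  0.77  -0.   ]] 
delta [-1.000e-04  3.292e-01  2.650e-01]
```

{"api": "step_arm", "payload": {
  "deltas": [
    [-1, 0, 0.02, 0.016, 0],
    [-1, 0, 0.055, 0.044, 0],
    [-1, 0, 0.09, 0.073, 0],
    [-1, 0, 0.125, 0.101, 0],
    [-1, 0, 0.16, 0.129, 0],
    [-1, 0, 0.195, 0.157, 0],
    [-1, 0, 0.23, 0.185, 0],
    [-1, 0, 0.265, 0.213, 0],
    [-1, 0, 0.3, 0.242, 0],
    [-1, 0, 0.32, 0.258, 0],
    [-1, 0, 0.329, 0.265, 0],
    [-1, 0, 0.329, 0.265, 0]
  ]
}}

```text
time_s: 20.2
tool_pos: [0.4842, 0.1726, 0.2492]
tool_rot: [-155.3, 90.0, -105.0]
force: [-0.4, -0.2, -0.2]
grip_width: 0.0469
```

```bash
cat > f.py <<'E'
from h import *
to(.484,.172,.046)
m,p,d=look('scene'); s=p[170:310,200:350,::-1]
m,p,d=look('wrist'); q=p[...,::-1]
P,u,v=world(m,d); hsv=cv2.cvtColor(p,cv2.COLOR_RGB2HSV)[v,u]
b=(hsv[:,0]>100)&(hsv[:,0]<125)&(hsv[:,1]>120)&(P[:,2]<.03)
print('tray',cv2.minAreaRect(P[b][:,:2].astype(np.float32)),b.sum())
s=cv2.resize(s,(412,384)); cv2.imwrite('pics/f.png',cv2.resize(np.hstack([q,s]),None,fx=.86,fy=.86))
E
python3 f.py
```

```text
t 20.2 pos [0.4842 0.1726 0.2492] q [ 39.9   7.5 -66.4  99.8   7.1  77.3  22.5] F [-0.37 -0.2  -0.2 ] T [ 0.05 -0.14 -0.01] w 0.0469
tool axes rows x,y,z
 [[-0.    -0.001 -1.   ]
 [-0.77   0.638 -0.   ]
 [ 0.638  0.77  -0.   ]] 
delta [ 2.032e-01 -2.000e-04 -5.000e-04]
tray ((0.5391932725906372, 0.16552390158176422), (0.13508787751197815, 0.22070111334323883), 85.98576354980469) 12185
```

View pics/f.png

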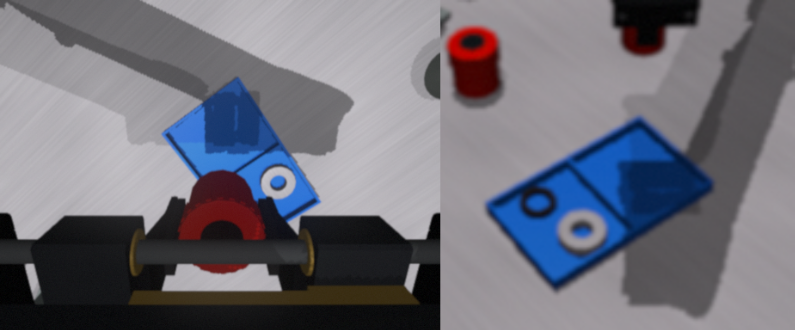

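The wrist view shows the cap held at (220,220). In the scene view it is above the empty bay, with the bearing and seal in the other. Descending.

{"api": "step_arm", "payload": {
  "deltas": [
    [-1, 0.03, 0, -0.0005, 0],
    [-1, 0.06, 0, -0.0005, 0],
    [-1, 0.09, 0, -0.0005, 0],
    [-1, 0.12, 0, -0.0005, 0],
    [-1, 0.15, 0, -0.0005, 0],
    [-1, 0.175, 0, -0.0005, 0],
    [-1, 0.188, 0, -0.0005, 0],
    [-1, 0.195, 0, -0.0005, 0],
    [-1, 0.195, 0, -0.0005, 0],
    [-1, 0.195, 0, -0.0005, 0]
  ]
}}

```text
time_s: 21.55
tool_pos: [0.4851, 0.1716, 0.055]
tool_rot: [-46.1, 89.9, 4.1]
force: [1.3, 0.5, -0.7]
grip_width: 0.0466
```

```bash
python3 -c "
from h import *
to(.484,.172,.046)"
```

```text
t 21.55 pos [0.4851 0.1716 0.055 ] q [ 29.1  22.5 -58.9 112.2  22.9  57.7   9.8] F [ 1.31  0.51 -0.73] T [ 0.03 -0.16 -0.  ] w 0.0466
tool axes rows x,y,z
 [[ 0.001  0.    -1.   ]
 [-0.768  0.64  -0.001]
 [ 0.64   0.768  0.001]] 
delta [ 0.009   0.0011 -0.0004]
```

{"api": "step_arm", "payload": {
  "deltas": [
    [-1, 0.002, 0, 0, 0],
    [-1, 0.004, 0, 0, 0],
    [-1, 0.006, 0, 0, 0],
    [-1, 0.0075, 0, 0, 0],
    [-1, 0.0075, 0, 0, 0]
  ]
}}

```text
time_s: 22.18
tool_pos: [0.4843, 0.1715, 0.0466]
tool_rot: [146.8, 90.0, -163.0]
force: [-1.0, -0.4, -1.0]
grip_width: 0.0469
```

{"api": "step_arm", "payload": {
  "deltas": [
    [-1, 0.0005, 0, 0, 0],
    [-1, 0.001, 0, 0, 0],
    [-1, 0.001, 0, 0, 0]
  ]
}}

```text
time_s: 22.55
tool_pos: [0.4844, 0.1715, 0.0457]
tool_rot: [179.8, 90.0, -130.0]
force: [-0.5, 0.7, -0.5]
grip_width: 0.0473
```

{"api": "step_arm", "payload": {
  "deltas": [
    [-1, 0.0004, 0, 0, 0],
    [-1, 0.0008, 0, 0, 0],
    [-1, 0.0008, 0, 0, 0]
  ]
}}

```text
time_s: 22.92
tool_pos: [0.4845, 0.1715, 0.0449]
tool_rot: [-138.7, 90.0, -88.5]
force: [-0.0, -0.4, -0.5]
grip_width: 0.0467
```

{"api": "step_arm", "payload": {
  "deltas": [
    [-1, 0.0005, 0, 0, 0],
    [-1, 0.001, 0, 0, 0],
    [-1, 0.001, 0, 0, 0]
  ]
}}

```text
time_s: 23.3
tool_pos: [0.4845, 0.1715, 0.0448]
tool_rot: [-146.1, 89.9, -95.9]
force: [-3.4, -1.8, 8.9]
grip_width: 0.047
```

Contact. I'll ease the pressure off, then release.

{"api": "step_arm", "payload": {
  "deltas": [
    [-1, -0.0008, 0, 0, 0],
    [-1, -0.0008, 0, 0, 0],
    [0.3, -0.0008, 0, 0, 0],
    [0.6, -0.0008, 0, 0, 0],
    [0.6, -0.0008, 0, 0, 0],
    [0.6, -0.0008, 0, 0, 0],
    [0.6, -0.02, 0, 0, 0],
    [0.6, -0.06, 0, 0, 0],
    [0.6, -0.11, 0, 0, 0],
    [0.6, -0.16, 0, 0, 0],
    [0.6, -0.16, 0, 0, 0],
    [0.6, -0.16, 0, 0, 0]
  ]
}}

```text
time_s: 24.8
tool_pos: [0.4843, 0.1713, 0.2041]
tool_rot: [-116.4, 89.9, -66.3]
force: [-0.4, 0.2, -0.5]
grip_width: 0.0695
```

```bash
cat > g.py <<'E'
from h import *
to(.484,.172,.2)
m,p,d=look('scene')
P,u,v=world(m,d); hsv=cv2.cvtColor(p,cv2.COLOR_RGB2HSV)[v,u]
red=((hsv[:,0]<8)|(hsv[:,0]>172))&(hsv[:,1]>120)
t=red&(np.hypot(P[:,0]-.484,P[:,1]-.172)<.05)&(P[:,2]<.1)
z=np.percentile(P[t][:,2],[2,50,98]); tt=t&(P[:,2]>.051); print(t.sum(),z,P[tt].mean(0),cv2.minEnclosingCircle(P[tt][:,:2].astype(np.float32)))
a=cv2.resize(p[90:310,120:350,::-1],None,fx=2,fy=2,interpolation=cv2.INTER_CUBIC)
cv2.imwrite('pics/g.png',a)
E
python3 g.py
```

```text
t 24.8 pos [0.4843 0.1713 0.2041] q [ 38.9  10.5 -66.5 103.5  10.2  72.6  19.9] F [-0.43  0.17 -0.48] T [ 0.   -0.14 -0.03] w 0.0695
tool axes rows x,y,z
 [[ 0.    -0.001 -1.   ]
 [-0.768  0.64  -0.001]
 [ 0.64   0.768 -0.   ]] 
delta [0.0041 0.0007 0.0004]
325 [0.01131459 0.05404262 0.0591482 ] [0.48805102 0.17417406 0.05628935] ((0.48623374104499817, 0.17305581271648407), 0.024847470223903656)
```

View pics/g.png

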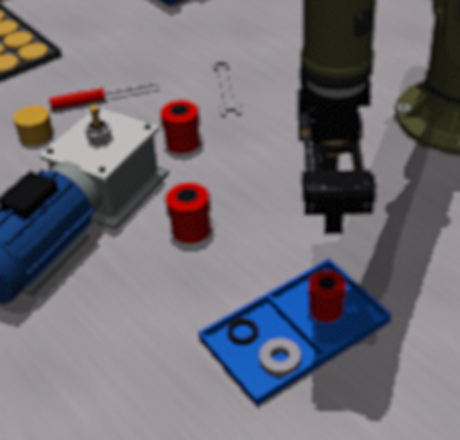

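The cap stands upright in the empty bay at crop (326,295), its top at z ≈ 0.057 (5 + 52 mm). The neck is bare, the gripper is clear, and everything else looks where it was. Handing in.

```bash
python3 -c "
from h import *
env.sign_off()"
```

```text
the job is handed in; nothing more can be done
```

The job is handed in: the red filler cap is off the gear unit and standing upright, open end down, in the tray's empty bay. It took about 25 s of robot time, against the limit of 72 s.

- **Unscrewing:** I turned the cap about 490° anticlockwise in two grips, letting it rise about 15 mm per turn. The vertical force I saw between moves never went above 6 N.
- **Freeing:** The wrist force showed the spring still pushing up, and raising the cap 1 mm met no resistance. I kept hold of it, lifted it clear and carried it over.
- **Setting down:** The floor pushed back with about 9 N at contact, slightly more than intended. I eased that off before letting go.

In the last picture the neck was bare, the gripper was well clear and the other things looked where they had been. The cap's top measured about 57 mm above the table, which matches 5 + 52 mm. Its centre was within about 2–3 mm of the bay's centre. No check failed; contact came about 1 mm lower than I had predicted, so the cap sat slightly higher in the gripper than I had worked out.

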